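# Strip a bent-lamination press and rack the cured bow blanks

### The arm

A 6-joint arm with a two-finger parallel gripper is mounted at the origin on a cart in front of the work surface, level with it; the furniture and walls round the work are solid. World frame = base frame: x ahead of the robot, y to its left, z up, the work surface at z = 0. Lengths are in m, angles in degrees, forces in N, time in s.
With the tool pointing down it reaches from about 0.35 to 0.875 m from the base axis. Payload 15.5 kg.
Tool frame: the origin (TCP) lies at the very end of the fingers, on their centre line; the grasp point (between the pads) lies 19 mm behind it; z points along the fingers, y is the line along which they close (so a half turn about z gives the same grasp; the last joint's range is limited). The gripper opens to 85 mm and grips with 20 to 120 N. Pads are 22 mm wide; open, the fingers measure 114 mm over their backs; the gripper's body (76 mm by 85 mm) begins 54 mm behind the grasp point. The pads swing forward as they close: fully open they stand 13 mm farther back than shut.
Start: joints at [-82.191, 28.281, 77.091, -0, 74.628, -5.472], TCP at [0.144, -0.608, 0.231] pointing down, gripper open.
Joint ranges: [-166.48, 166.48], [-47.26, 123.95], [12.59, 153.08], [-70.14, 250.14], [6.76, 159.57], [-176.63, 176.63]. Speed limits (degrees/s): [108.29, 108.29, 147.25, 172.46, 172.46, 172.46].

### API

Orientations are given as a 3x3 rotation matrix whose columns are the frame's x, y, z axes.
In Python, from bench import bot gives the robot as it stands.
- The arm moves only by the tool apply_moves, never from a script. Its argument "targets" is text: rows parted by semicolons, each of 5 numbers parted by spaces: the opening in per cent of the stroke, from 0 (shut) to 100 (fully open), then the shift along the tool's x, y, z in mm, then the turn about the tool's z in degrees. In form: fingers x y z roll; .... A call has 1 to 20 rows; each row is the pose to reach, as a shift and turn from the pose commanded when the call began, along the tool's axes at that moment; what a row does not reach only later rows make up. A row lasts 1/10 s, in which the tool goes at most 50 mm and 8.59 degrees, less where a joint would pass 70% of its speed; a pose out of reach is approached as far as the arm can. A call with a gripper value outside its range is refused whole. The fingers move at their own pace and stop on an object; "grip_force" is the grip in N (left out, the last holds). Time passes only in rows, so rows that repeat a pose let the fingers close. It gives the time, the measured TCP pose, the force, the opening and the grip force at its end, in the units of the state.
- bot.get_obs(): the state, without advancing time (a new reading comes with each control period).
- bot.snapshot(name): name is "side" or "top"; returns (picture, depth): 480x640x3 uint8, red, green, blue; 480x640 float32, m along the optical axis (not along the pixel's ray), 0 where there is no reading.
- bot.calibration(name): a dict with "intrinsics" (3x3 intrinsics, pixels), "k1" (the pictures are not rectified: a ray, as slopes to the right and down, at radius r is drawn at 1 + k1 r^2 times it, then the intrinsics apply), "eye" and "attitude" of the camera in the world. Camera axes: x right, y down, z forward; pixel columns grow to the right and rows downward; lengths in m; the calibration is good to about 2 mm. A picture is of the moment at which its call begins. calibration takes no time and is no camera call.
- bot.finish_job(): hands the job in; it is judged then, once.
The state is a dict: "clock": time; "joints": joint angles; "joint_vel": joint speeds; "tau": joint torques, N m; "ee_pos": TCP position; "ee_rot": TCP orientation; "wrist_force": force on the tool from outside, world axes, zero at the start; "moment": the same for the moment, N m; "grip_width": opening from 0.0 (shut) to 1.0 (fully open); "finger_force": force on a finger pad.
Only numpy, scipy, OpenCV 4.12 (cv2) and the standard library are available. Lean on these libraries where they do the work, as an engineer would, in place of code of your own. Each camera call takes 0.05 s, during which the arm holds its last target. There are 200 camera calls.

### The job

The glue in the bent-lamination press has cured and the clamps are off: take the stack apart from the top down. Put the upper form into the shorter cork-lined tray and the middle form into the longer one, and lay the short bow blank on the shorter slatted drying rack and the long one on the longer, every piece set down gently the same way up as it came off, flat on its bed inside the four corner stops. The lower form stays on the table.

Things in the scene. Friction and masses are not known exactly. Their poses are not given: they have to be found in the camera images.
- upper_form: Top of the stack: upper press form, a plywood block with flat top and hollow underside, 100 long (its x), 40 wide (y), 38 high. Origin at the centre, level with its two feet; top at z = 38, underside at mid-length at z = 5. Grip across the 40 mm width, near the top: in the stack the blank below stands out 3 mm beyond it on either side. 0.14 kg.
- short_blank: Second from the top: short bent lamination, a dark wooden bow 144 long (x), 46 wide (y), 8 thick, arched upward. Origin at the centre, level with its two end edges; at mid-length its outside is at z = 20, its inside at z = 12. Grip across the 46 mm width at mid-length; it overhangs the form below by 3 mm on either side, so fingertips may reach below it. 0.06 kg.
- middle_form: Third from the top: middle press form, an arched plywood block, round on top, hollow underneath, 164 long (x), 40 wide (y), 48 high. Origin at the centre, level with its two feet; at mid-length its top is at z = 48, its underside at z = 19. Grip across the 40 mm width near the top; in the stack the blank below stands out 3 mm beyond it on either side. 0.22 kg.
- long_blank: Fourth from the top: long bent lamination, a dark wooden bow 200 long (x), 46 wide (y), 8 thick, arched upward. Origin at the centre, level with its two end edges; at mid-length its outside is at z = 41, its inside at z = 33. Grip across the 46 mm width at mid-length; it overhangs the form below by 3 mm on either side, so fingertips may reach below it. 0.09 kg.
- lower_form: Bottom of the stack, stays: lower press form, 180 long (x), 40 wide, round on top, on a light wooden foot board 230 x 84 x 12 fixed to the table. Origin at the centre of the underside; crown of the form at z = 67, top of the whole stack at z = 147. The four parts on it lie with their x along its x.
- short_tray: Tray of the upper form: the shorter of the two solid plywood trays lined with brown cork, fixed to the table. Outside 142 (x) x 74 (y); four L-shaped wooden corner stops bound a cork bed 114 x 54. Origin at the centre of the underside; cork at z = 14, stops' tops at z = 22. Its long sides are open in the middle.
- long_tray: Tray of the middle form: the longer of the two cork-lined plywood trays, fixed to the table. Outside 206 (x) x 74 (y), bed 178 x 54 between four corner stops. Origin at the centre of the underside; cork at z = 14, stops' tops at z = 22. Its long sides are open in the middle.
- short_rack: Drying rack of the short blank: the shorter of the two slatted racks (light slats with gaps, across two bearers), fixed to the table. Outside 189 (x) x 80 (y); four L-shaped corner stops bound a bed 161 x 60. Origin at the centre of the underside; slats' tops at z = 22, stops' tops at z = 32.
- long_rack: Drying rack of the long blank: the longer of the two slatted racks, fixed to the table. Outside 245 (x) x 80 (y), bed 217 x 60 between four corner stops. Origin at the centre of the underside; slats' tops at z = 22, stops' tops at z = 32.

How it is judged:
By the outcome, as a careful person would: the job done as asked, in the order asked, and still so for the second after the job is handed in, with the robot touching nothing.
It also fails if it takes over 136 s, if anything falls off the work surface, if the arm or the gripper's body presses on something with over 40 N, if the wrist force passes 120 N, or if a joint passes its speed limit or range.

## Working session

There is one attempt and no reset: what is moved stays moved. The work goes in short steps, Python scripts to look and compute and a tool call to move; the robot and the scene stay as the last step left them, time stands still between calls to the robot, and variables do not carry over. Pictures are saved under pics/ and viewed, at most 14 in all, crops included, and the job is handed in when it is done.

Besides the shell and the picture viewer there is one more tool, called after "Request:" by a JSON object that holds its "fn" and its "kwargs". apply_moves: Moves the arm, as the interface text tells. Its arguments: {"type":"object","properties":{"targets":{"type":"string"},"grip_force":{"type":"number"}},"required":["targets"]}

```bash
mkdir -p pics; cat > h.py <<'E'
from bench import bot
import numpy as np, cv2
def snap(n,f):
    p,d=bot.snapshot(n); cv2.imwrite(f'pics/{f}.png',p[:,:,::-1]); np.save(f'pics/{f}.npy',d); return p,d
def cloud(n,d):
    c=bot.calibration(n);K=np.array(c['intrinsics'],float)
    v,u=np.mgrid[0:480,0:640]
    x=(u-K[0,2])/K[0,0];y=(v-K[1,2])/K[1,1]
    xd,yd=x.copy(),y.copy()
    for _ in range(8):
        s=1+c['k1']*(x*x+y*y); x=xd/s;y=yd/s
    P=np.stack([x*d,y*d,d],-1)@np.array(c['attitude']).T+np.array(c['eye'])
    P[d==0]=np.nan
    return P
E
python3 - <<'E'
from h import *
for n in('top','side'):
    p,d=snap(n,n+'0');c=bot.calibration(n);print(n,c,(d==0).mean())
print(bot.get_obs())
E
```

```text
top {'intrinsics': array([[476.79844965,   0.        , 313.34245496],
       [  0.        , 476.79844965, 241.19498704],
       [  0.        ,   0.        ,   1.        ]]), 'k1': 0.03733993802368541, 'eye': array([ 0.23853792, -0.0142832 ,  1.30578262]), 'attitude': array([[-0.02078876, -0.97603168,  0.21663328],
       [-0.99978109,  0.02080791, -0.00219278],
       [-0.00236746, -0.21663144, -0.97625059]])} 0.004117838541666667
side {'intrinsics': array([[567.81079624,   0.        , 310.08136556],
       [  0.        , 567.81079624, 242.73244383],
       [  0.        ,   0.        ,   1.        ]]), 'k1': -0.007497164487159311, 'eye': array([0.2884755 , 1.11345454, 1.06986136]), 'attitude': array([[-0.97956139, -0.14252607,  0.14193589],
       [-0.20045969,  0.63350739, -0.74731807],
       [ 0.01659487, -0.76049636, -0.64913011]])} 0.011292317708333333
{'clock': 0.1, 'joints': array([-8.21912968e+01,  2.83112168e+01,  7.71232503e+01, -8.29646139e-04,
        7.46288324e+01, -5.47166022e+00]), 'joint_vel': array([-0.0237768 , -0.07806558, -0.1669425 , -0.07966519,  0.03508695,
       -0.03585203]), 'tau': array([ 3.78755678e-03, -8.83582020e+01, -3.84563470e+01, -4.71548137e-04,
        5.17839086e-03, -8.52183280e-05]), 'ee_pos': array([ 0.14352798, -0.60796458,  0.230763  ]), 'ee_rot': array([[ 9.73256783e-01,  2.29719845e-01, -1.63935415e-04],
       [ 2.29719886e-01, -9.73256174e-01,  1.09264362e-03],
       [ 9.14507673e-05, -1.10108204e-03, -9.99999390e-01]]), 'wrist_force': array([ 0.27448693, -0.36378075,  0.13740126]), 'moment': array([ 0.00737859, -0.01942556, -0.01585818]), 'finger_force': 0.0, 'grip_width': 0.9996304640351402}
```

View pics/top0.png

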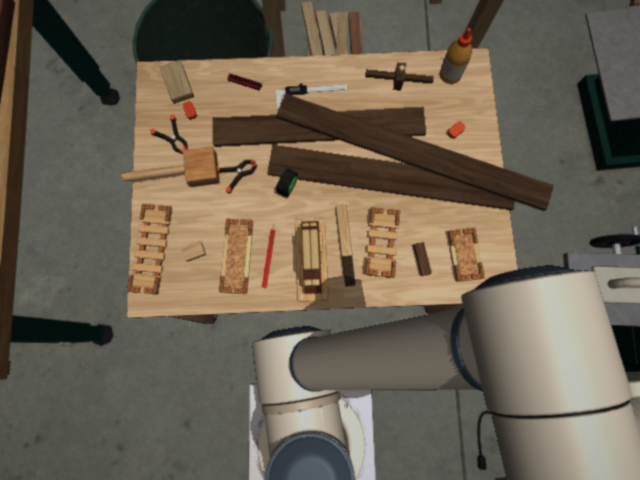

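View pics/side0.png

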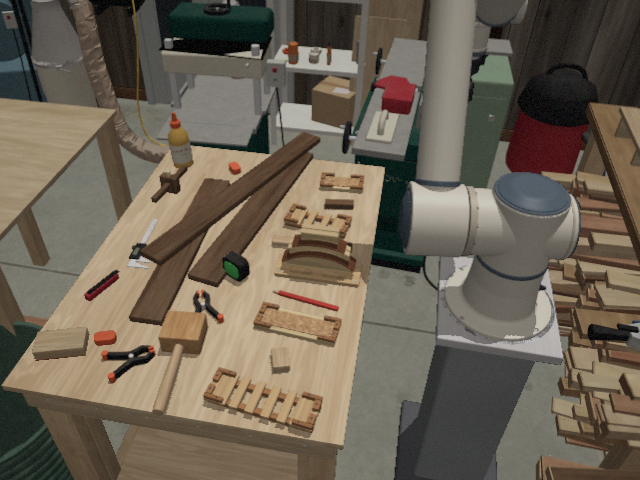

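The top view shows, left to right: long rack (150,250), long tray (237,256), stack (312,258), short rack (382,242) and short tray (465,254). Clutter lies between them: a block, a pencil, a chisel-like stick and a dark block. The side view confirms the stack, with its x axis roughly along world x.

```bash
cat > m.py <<'E'
from h import *
import sys
reg={'long_rack':(125,195,178,302,.012,.04),'long_tray':(214,210,258,302,.008,.03),'stack_top':(290,208,335,302,.135,.16),'stack_foot':(285,208,336,308,.006,.02),'short_rack':(358,198,405,286,.012,.04),'short_tray':(440,220,490,288,.008,.03)}
size={'long_rack':(245,80),'long_tray':(206,74),'stack_top':(100,40),'stack_foot':(230,84),'short_rack':(189,80),'short_tray':(142,74)}
if __name__=='__main__':
    for n in('top','side'):
        d=np.load(f'pics/{n}0.npy');P=cloud(n,d)
        if n=='top': Pt=P
        for k,(a,b,c,e,lo,hi) in reg.items():
            if n=='top': Q=P[b:e,a:c].reshape(-1,3)
            else:
                T=Pt[b:e,a:c].reshape(-1,3);T=T[np.isfinite(T[:,0])];m,M=T[:,:2].min(0),T[:,:2].max(0)
                Q=P.reshape(-1,3);Q=Q[(Q[:,0]>m[0])&(Q[:,0]<M[0])&(Q[:,1]>m[1])&(Q[:,1]<M[1])]
            q=Q[(Q[:,2]>lo)&(Q[:,2]<hi)]
            if len(q)<20: print(n,k,len(q));continue
            (cx,cy),(w,h),an=cv2.minAreaRect((q[:,:2]*1000).astype(np.float32))
            if w<h: w,h=h,w;an+=90
            an=(an+90)%180-90
            print(n,k,len(q),'c',round(cx),round(cy),'size',round(w),round(h),size[k],'ang %.1f'%an,'z',np.round(np.percentile(q[:,2]*1000,[5,50,95])))
    I=cv2.imread('pics/top0.png')[190:310,120:500];cv2.imwrite('pics/crop0.png',cv2.resize(I,None,fx=2.1,fy=2.1,interpolation=cv2.INTER_CUBIC))
    q=Pt[200:300,200:230];print('table z',np.nanmedian(Pt[260:270,270:285,2]))
E
python3 m.py
```

```text
top long_rack 2153 c 514 431 size 245 81 (245, 80) ang -6.5 z [15. 22. 33.]
top long_tray 1945 c 489 190 size 206 87 (206, 74) ang -4.1 z [10. 15. 23.]
top stack_top 550 c 476 -9 size 99 40 (100, 40) ang 1.2 z [143. 147. 150.]
top stack_foot 997 c 485 -8 size 276 137 (230, 84) ang -1.1 z [ 8. 12. 17.]
top short_rack 1647 c 517 -207 size 190 81 (189, 80) ang -7.8 z [15. 23. 34.]
top short_tray 1455 c 492 -442 size 165 97 (142, 74) ang 3.7 z [10. 15. 24.]
side long_rack 4477 c 679 445 size 572 161 (245, 80) ang -8.5 z [14. 21. 37.]
side long_tray 1975 c 489 199 size 207 81 (206, 74) ang -4.7 z [ 9. 13. 22.]
side stack_top 329 c 476 -7 size 100 45 (100, 40) ang 1.9 z [142. 145. 149.]
side stack_foot 1161 c 491 -23 size 258 142 (230, 84) ang 5.5 z [ 7. 11. 19.]
side short_rack 863 c 517 -204 size 191 91 (189, 80) ang -7.7 z [15. 22. 32.]
side short_tray 1342 c 494 -334 size 298 165 (142, 74) ang 85.8 z [ 9. 17. 25.]
table z -1.854564255465707e-05
```

View pics/crop0.png

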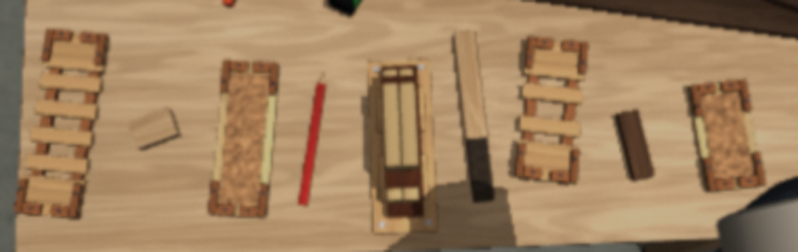

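The crop shows the same order. The enlarged stack is about straight, and the fixtures are turned a few degrees. I'll fit rectangles of the known sizes robustly.

```bash
cat >> h.py <<'E'
from scipy.optimize import minimize
def fit(q,size,c0,a0):
    """pose (x,y mm, yaw deg) of rectangle of given size holding most points (soft edge 2 mm)"""
    q=q[:,:2]*1000; best=None
    def f(p):
        a=np.radians(p[2]);d=q-p[:2];u=d[:,0]*np.cos(a)+d[:,1]*np.sin(a);v=-d[:,0]*np.sin(a)+d[:,1]*np.cos(a)
        s=lambda t:1/(1+np.exp(np.clip(t/1.5,-50,50)))
        return -(s(abs(u)-size[0]/2)*s(abs(v)-size[1]/2)).sum()/len(q)*100
    for da in(-4,0,4):
        r=minimize(f,[c0[0],c0[1],a0+da],method='Nelder-Mead',options=dict(initial_simplex=[[c0[0]+i,c0[1]+j,a0+da+k] for i,j,k in((0,0,0),(8,0,0),(0,8,0),(0,0,4))]))
        if best is None or r.fun<best.fun: best=r
    return np.round(best.x,1),round(-best.fun)
def shift(goal,yaw):
    """tool-frame shift mm, roll deg to goal (mm world) from the present pose"""
    o=bot.get_obs();R=np.array(o['ee_rot']);d=R.T@(np.array(goal)/1000-o['ee_pos'])*1000
    y0=np.degrees(np.arctan2(R[1,0],R[0,0]))
    return np.round(d,1),round(y0-yaw,1)
E
python3 - <<'E'
from h import *
from m import reg,size
for n in('top','side'):
    P=cloud(n,np.load(f'pics/{n}0.npy')).reshape(-1,3)
    C={'long_rack':(514,431,-6.5),'long_tray':(489,192,-4),'stack_top':(476,-9,1.2),'stack_foot':(485,-8,0),'short_rack':(517,-207,-7.7),'short_tray':(492,-442,4)}
    for k,c in C.items():
        lo,hi=reg[k][4:];s=size[k]
        q=P[(P[:,2]>lo)&(P[:,2]<hi)&(abs(P[:,0]*1000-c[0])<s[0]*.5+40)&(abs(P[:,1]*1000-c[1])<s[1]*.5+25)]
        print(n,k,len(q),fit(q,s,c[:2],c[2]))
print(shift((477,-8,230),1.5))
E
```

```text
top long_rack 2153 (array([512.9, 430.6,  -6.4]), 97)
top long_tray 1945 (array([488.4, 195.8,  -4.4]), 96)
top stack_top 550 (array([475.2,  -9. ,   1.5]), 95)
top stack_foot 1000 (array([475.8,  -9.9,   1.2]), 90)
top short_rack 1647 (array([ 515.9, -205.9,   -7.9]), 96)
top short_tray 1455 (array([ 479.3, -432.5,    5. ]), 93)
side long_rack 3237 (array([512.3, 435.5,  -6.6]), 95)
side long_tray 1976 (array([488.4, 200.9,  -4.2]), 94)
side stack_top 329 (array([475.5,  -8.4,   1.6]), 93)
side stack_foot 1144 (array([475.5,  -0. ,   2. ]), 97)
side short_rack 863 (array([ 515.7, -203.3,   -6.6]), 92)
side short_tray 616 (array([ 479.1, -428.4,    5.3]), 90)
(array([ 462.4, -507.3,    1.4]), np.float64(11.8))
```

Request:
{"fn": "apply_moves", "kwargs": {"targets": "90 461.5 -506 1 11.8;90 461.5 -506 1 11.8;90 461.5 -506 1 11.8;90 461.5 -506 1 11.8;90 461.5 -506 1 11.8;90 461.5 -506 1 11.8;90 461.5 -506 1 11.8;90 461.5 -506 1 11.8;90 461.5 -506 1 11.8;90 461.5 -506 1 11.8;90 461.5 -506 1 11.8;90 461.5 -506 1 11.8;90 461.5 -506 1 11.8;90 461.5 -506 1 11.8;90 461.5 -506 1 11.8;90 461.5 -506 1 11.8;90 461.5 -506 1 11.8;90 461.5 -506 1 11.8;90 461.5 -506 1 11.8;90 461.5 -506 1 11.8", "grip_force": 40}}

```text
clock: 2.1
ee_pos: [0.4763, -0.0104, 0.2304]
ee_rot: [[1.0, 0.025, 0.0], [0.025, -1.0, -0.0], [0.0, 0.0, -1.0]]
wrist_force: [-0.3, 1.4, -0.8]
grip_width: 0.899
finger_force: 0.0
```

```bash
python3 - <<'E'
from h import *
p,d=snap('side','side1')
cv2.imwrite('pics/c1.png',cv2.resize(cv2.imread('pics/side1.png')[120:330,200:420],None,fx=2.7,fy=2.7))
print(bot.get_obs()['ee_pos'],shift((476,-9,118),1.5))
# other obs: short tray now unobstructed
P=cloud('top',snap('top','top1')[1]).reshape(-1,3)
q=P[(P[:,2]>.008)&(P[:,2]<.03)&(abs(P[:,0]-.48)<.1)&(abs(P[:,1]+.432)<.06)]
print(fit(q,(142,74),(480,-432),5))
E
```

```text
[ 0.47638073 -0.01024521  0.23034323] (array([ -0.4,  -1.3, 112.3]), np.float64(-0.1))
(array([ 479.1, -432.7,    5.1]), 93)
```

View pics/c1.png

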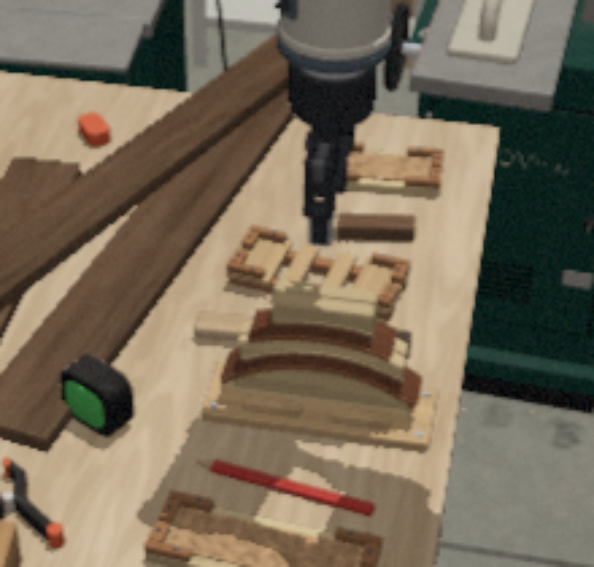

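The fingers are directly above the stack (crop about 320,240 over the upper form at 325,300). I'll descend and grip.

Request:
{"fn": "apply_moves", "kwargs": {"targets": "80 -0.4 -1.3 40 0;80 -0.4 -1.3 75 0;80 -0.4 -1.3 100 0;80 -0.4 -1.3 108 0;80 -0.4 -1.3 112 0;80 -0.4 -1.3 112 0;60 -0.4 -1.3 112 0;30 -0.4 -1.3 112 0;20 -0.4 -1.3 112 0;20 -0.4 -1.3 112 0;20 -0.4 -1.3 112 0;20 -0.4 -1.3 112 0;20 -0.4 -1.3 112 0", "grip_force": 40}}

```text
clock: 3.5
ee_pos: [0.4767, -0.0086, 0.1193]
ee_rot: [[1.0, 0.026, 0.002], [0.026, -1.0, -0.0], [0.002, 0.0, -1.0]]
wrist_force: [-1.8, 0.7, 9.2]
grip_width: 0.46
finger_force: 39.3
```

```bash
python3 - <<'E'
from h import *
o=bot.get_obs();print(o['ee_pos'],o['wrist_force'],o['grip_width'],o['finger_force'],shift((479.5,-432.5,118),5))
E
```

```text
[ 0.47665937 -0.00855846  0.1193499 ] [-1.77044913  0.74249602  9.20010783] 0.46006452189679775 39.313732981681824 (array([ -8.1, 423.9,   1.4]), np.float64(-3.5))
```

Request:
{"fn": "apply_moves", "kwargs": {"targets": "20 0 0 -3 0;20 0 0 -8 0;20 0 0 -20 0;20 0 0 -40 0;20 0 0 -65 0;20 0 0 -90 0;20 0 0 -90 0;20 0 0 -90 0"}}

```text
clock: 4.3
ee_pos: [0.4762, -0.0085, 0.2087]
ee_rot: [[1.0, 0.026, 0.001], [0.026, -1.0, -0.0], [0.001, 0.0, -1.0]]
wrist_force: [-0.6, 0.2, -1.3]
grip_width: 0.459
finger_force: 40.6
```

```bash
python3 - <<'E'
from h import *
p,d=snap('side','side2')
cv2.imwrite('pics/c2.png',cv2.resize(cv2.imread('pics/side2.png')[150:300,220:400],None,fx=2.7,fy=2.7))
o=bot.get_obs();print(o['ee_pos'],o['wrist_force'],o['grip_width'],o['finger_force'],shift((480,-432.5,60),5))
E
```

```text
[ 0.4757165  -0.00848853  0.20804633] [ 0.51761138 -0.32628893 -0.47088755] 0.4628741351574214 40.59229910373688 (array([ -6.6, 424. , 148. ]), np.float64(-3.5))
```

View pics/c2.png

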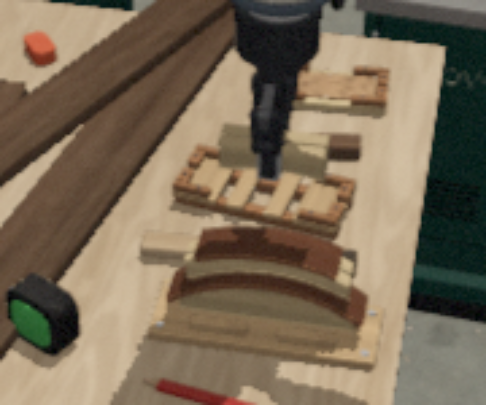

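The upper form hangs level in the fingers and the short blank stays on the middle form. I'll carry it to the short tray.

Request:
{"fn": "apply_moves", "kwargs": {"targets": "20 0 10 0 0;20 -1 35 0 -1;20 -2 75 0 -2;20 -3 120 0 -3;20 -4 165 0 -3.5;20 -5 210 0 -3.5;20 -6.6 255 0 -3.5;20 -6.6 300 0 -3.5;20 -6.6 345 20 -3.5;20 -6.6 385 45 -3.5;20 -6.6 412 80 -3.5;20 -6.6 424 110 -3.5;20 -6.6 424 135 -3.5;20 -6.6 424 148 -3.5;20 -6.6 424 148 -3.5;20 -6.6 424 148 -3.5"}}

```text
clock: 5.95
ee_pos: [0.4805, -0.4327, 0.0608]
ee_rot: [[0.996, 0.087, 0.0], [0.087, -0.996, -0.0], [0.0, 0.0, -1.0]]
wrist_force: [-0.1, 0.5, -1.3]
grip_width: 0.461
finger_force: 40.6
```

```bash
python3 - <<'E'
from h import *
p,d=snap('side','side3')
cv2.imwrite('pics/c3.png',cv2.resize(cv2.imread('pics/side3.png')[130:230,280:410],None,fx=4,fy=4))
o=bot.get_obs();print(o['ee_pos'],o['wrist_force'],o['grip_width'],shift((480,-432.5,26),5))
E
```

```text
[ 0.48084656 -0.43287044  0.06143409] [ 0.97378759 -0.01710641 -0.87299835] 0.4586533570485535 (array([-0.8, -0.5, 35.4]), np.float64(0.0))
```

View pics/c3.png

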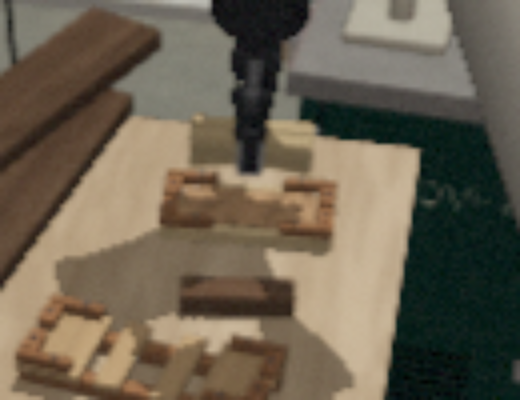

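The form hovers over the cork bed (crop about 250,170 above the tray at 250,205). I'll lower it gently.

Request:
{"fn": "apply_moves", "kwargs": {"targets": "20 -0.5 -0.3 10 0;20 -0.5 -0.3 20 0;20 -0.5 -0.3 28 0;20 -0.5 -0.3 32 0;20 -0.5 -0.3 34 0;20 -0.5 -0.3 35 0;20 -0.5 -0.3 35.5 0;20 -0.5 -0.3 35.5 0;20 -0.5 -0.3 35.5 0"}}

```text
clock: 6.9
ee_pos: [0.4801, -0.4324, 0.025]
ee_rot: [[0.996, 0.087, 0.0], [0.087, -0.996, -0.0], [0.0, 0.0, -1.0]]
wrist_force: [0.5, -0.1, -1.1]
grip_width: 0.46
finger_force: 40.8
```

Request:
{"fn": "apply_moves", "kwargs": {"targets": "20 0 0 0.3 0;20 0 0 0.6 0;20 0 0 0.9 0;20 0 0 1.2 0;20 0 0 1.2 0"}}

```text
clock: 7.4
ee_pos: [0.4801, -0.4324, 0.0247]
ee_rot: [[0.996, 0.087, 0.001], [0.087, -0.996, -0.001], [0.001, 0.001, -1.0]]
wrist_force: [-3.5, 3.0, 16.9]
grip_width: 0.461
finger_force: 43.0
```

Request:
{"fn": "apply_moves", "kwargs": {"targets": "20 0 0 -0.7 0;20 0 0 -0.8 0;50 0 0 -0.8 0;60 0 0 -0.8 0;75 0 0 -0.8 0;75 0 0 -0.8 0;75 0 0 -5 0;75 0 0 -20 0;75 0 0 -55 0;75 0 0 -95 0;75 0 0 -130 0;75 0 0 -150 0;75 0 0 -150 0"}}

```text
clock: 8.7
ee_pos: [0.4811, -0.4335, 0.1783]
ee_rot: [[0.996, 0.087, 0.004], [0.087, -0.996, -0.005], [0.004, 0.005, -1.0]]
wrist_force: [0.4, 0.4, 0.3]
grip_width: 0.75
finger_force: 0.0
```

```bash
python3 - <<'E'
from h import *
P=cloud('top',snap('top','top4')[1]).reshape(-1,3)
q=P[(P[:,2]>.044)&(P[:,2]<.06)&(abs(P[:,0]-.48)<.08)&(abs(P[:,1]+.432)<.05)]
print(len(q),np.median(q[:,2]) if len(q) else 0, fit(q,(100,40),(480,-432),5) if len(q) else 0)
# short blank in stack: crown and yaw
q=P[(P[:,2]>.088)&(P[:,2]<.13)&(abs(P[:,0]-.476)<.09)&(abs(P[:,1]+.009)<.04)]
print(len(q),np.percentile(q[:,2],98),fit(q,(144,46),(476,-9),1.5))
o=bot.get_obs();print(o['ee_pos'],shift((476,-8.8,170),1.6))
E
```

```text
0 0 0
451 0.11694086390801894 (array([492.7,  -6.5,   0.9]), 99)
[ 0.48049963 -0.43286355  0.17616   ] (array([  32.3, -422.9,    5. ]), np.float64(3.4))
```

Request:
{"fn": "apply_moves", "kwargs": {"targets": "80 1 -15 0 0;80 4 -50 0 1;80 8 -100 0 2;80 11 -150 0 3;80 15 -200 0 3.4;80 19 -250 0 3.4;80 23 -300 0 3.4;80 27 -350 1 3.4;80 30 -390 2 3.4;80 32.3 -415 3 3.4;80 32.3 -423 5 3.4;80 32.3 -423 5 3.4;80 32.3 -423 5 3.4;80 32.3 -423 5 3.4"}}

```text
clock: 10.15
ee_pos: [0.4753, -0.0091, 0.1685]
ee_rot: [[1.0, 0.026, -0.0], [0.026, -1.0, -0.0], [-0.0, 0.0, -1.0]]
wrist_force: [0.3, -0.9, -0.2]
grip_width: 0.8
finger_force: 0.0
```

```bash
python3 - <<'E'
from h import *
P=cloud('top',snap('top','top5')[1]).reshape(-1,3)
q=P[(P[:,2]>.044)&(P[:,2]<.06)&(abs(P[:,0]-.48)<.08)&(abs(P[:,1]+.432)<.05)]
print(len(q),np.median(q[:,2]), fit(q,(100,40),(480,-432),5))
P=cloud('side',snap('side','side5')[1]).reshape(-1,3)
q=P[(P[:,2]>.097)&(P[:,2]<.12)&(abs(P[:,0]-.476)<.09)&(abs(P[:,1]+.009)<.035)]
t=q[abs(q[:,0]-.476)<.01];print(len(t),np.median(t[:,2]),q[:,1].min(),q[:,1].max(),q[:,0].min(),q[:,0].max())
cv2.imwrite('pics/c5.png',cv2.resize(cv2.imread('pics/side5.png')[140:300,260:400],None,fx=3.5,fy=3.5))
o=bot.get_obs();print(o['ee_pos'],shift((476,-8.8,95),1.6))
E
```

```text
532 0.05234383442654367 (array([ 479.8, -433.1,    4.7]), 91)
97 0.11189741228125538 -0.03543153751836714 0.019696745271982286 0.4058800508099397 0.5477115749689974
[ 0.47541068 -0.00903842  0.16856173] (array([ 0.6, -0.2, 73.6]), np.float64(-0.1))
```

View pics/c5.png

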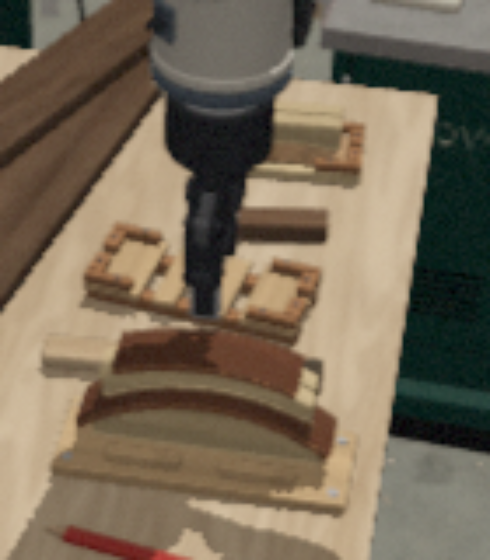

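The upper form sits in the short tray at (480,-433), top at 52 mm, as intended. The short blank's crown is at z≈112, with the fingers above it. I'll descend to TCP z 95.

Request:
{"fn": "apply_moves", "kwargs": {"targets": "80 0.5 0 20 0;80 0.5 0 45 0;80 0.5 0 63 0;80 0.5 0 70 0;80 0.5 0 73.5 0;80 0.5 0 73.5 0;65 0.5 0 73.5 0;50 0.5 0 73.5 0;20 0.5 0 73.5 0;20 0.5 0 73.5 0;20 0.5 0 73.5 0;20 0.5 0 73.5 0", "grip_force": 35}}

```text
clock: 11.45
ee_pos: [0.4763, -0.0081, 0.096]
ee_rot: [[1.0, 0.028, 0.001], [0.028, -1.0, -0.0], [0.001, 0.0, -1.0]]
wrist_force: [-2.2, -0.6, 7.9]
grip_width: 0.528
finger_force: 34.7
```

Request:
{"fn": "apply_moves", "kwargs": {"targets": "20 0 0 -2 0;20 0 0 -6 0;20 0 0 -15 0;20 0 0 -35 0;20 0 0 -60 0;20 0 0 -80 0;20 0 0 -80 0;20 0 0 -80 0"}}

```text
clock: 12.25
ee_pos: [0.4759, -0.0081, 0.1755]
ee_rot: [[1.0, 0.028, 0.001], [0.028, -1.0, -0.0], [0.001, 0.0, -1.0]]
wrist_force: [-0.1, 0.4, -1.7]
grip_width: 0.527
finger_force: 36.0
```

```bash
python3 - <<'E'
from h import *
p,d=snap('side','side6')
cv2.imwrite('pics/c6.png',cv2.resize(cv2.imread('pics/side6.png')[140:300,260:400],None,fx=3.5,fy=3.5))
o=bot.get_obs();print(o['ee_pos'],o['wrist_force'],shift((516.5,-206,75),-7.7))
E
```

```text
[ 0.47555564 -0.00802641  0.17488271] [-1.4280681   0.30174146 -0.59420127] (array([ 35.5, 199. ,  99.9]), np.float64(9.3))
```

View pics/c6.png

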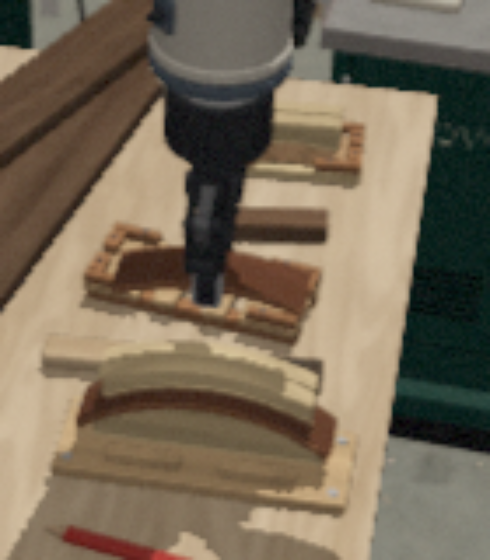

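The short blank is lifted level, and the middle form stays in place. Next is the short rack.

Request:
{"fn": "apply_moves", "kwargs": {"targets": "20 2 10 0 1;20 6 35 0 3;20 12 70 0 5;20 20 105 10 7;20 27 140 30 9;20 33 170 55 9.3;20 35.5 190 80 9.3;20 35.5 199 95 9.3;20 35.5 199 100 9.3;20 35.5 199 100 9.3;20 35.5 199 100 9.3"}}

```text
clock: 13.4
ee_pos: [0.517, -0.2052, 0.0758]
ee_rot: [[0.991, -0.134, 0.0], [-0.134, -0.991, -0.0], [0.0, 0.0, -1.0]]
wrist_force: [-0.1, -0.4, -0.6]
grip_width: 0.531
finger_force: 36.0
```

```bash
python3 - <<'E'
from h import *
p,d=snap('side','side7')
cv2.imwrite('pics/c7.png',cv2.resize(cv2.imread('pics/side7.png')[170:260,270:370],None,fx=5,fy=5))
o=bot.get_obs();print(o['ee_pos'],o['wrist_force'],shift((516.5,-206,28),-7.7))
E
```

```text
[ 0.5171657  -0.20532016  0.07603594] [-0.29199337  0.04886639 -0.32234514] (array([-0.6,  0.7, 48. ]), np.float64(0.0))
```

View pics/c7.png

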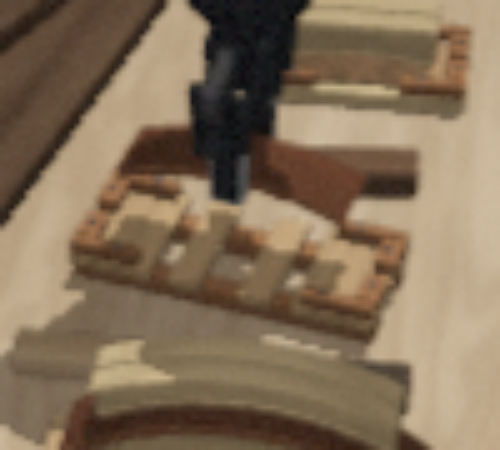

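The blank hangs parallel to the rack and over its bed (about 240,180 above the rack at 240,250). I'll lower it.

Request:
{"fn": "apply_moves", "kwargs": {"targets": "20 -0.5 0.5 12 0;20 -0.5 0.5 26 0;20 -0.5 0.5 38 0;20 -0.5 0.5 44 0;20 -0.5 0.5 46.5 0;20 -0.5 0.5 47.5 0;20 -0.5 0.5 48 0;20 -0.5 0.5 48 0"}}

```text
clock: 14.25
ee_pos: [0.5165, -0.2065, 0.0274]
ee_rot: [[0.991, -0.134, 0.001], [-0.134, -0.991, -0.0], [0.001, 0.0, -1.0]]
wrist_force: [-0.8, -1.1, -0.3]
grip_width: 0.528
finger_force: 36.0
```

Request:
{"fn": "apply_moves", "kwargs": {"targets": "20 0 0 0.4 0;20 0 0 0.8 0;20 0 0 1.2 0;20 0 0 1.2 0"}}

```text
clock: 14.65
ee_pos: [0.5163, -0.2064, 0.0259]
ee_rot: [[0.991, -0.134, 0.0], [-0.134, -0.991, 0.0], [0.0, -0.0, -1.0]]
wrist_force: [0.4, 0.1, 0.0]
grip_width: 0.529
finger_force: 36.0
```

Request:
{"fn": "apply_moves", "kwargs": {"targets": "20 0 0 0.3 0;20 0 0 0.6 0;20 0 0 0.9 0;20 0 0 0.9 0"}}

```text
clock: 15.05
ee_pos: [0.5163, -0.2064, 0.0252]
ee_rot: [[0.991, -0.134, 0.0], [-0.134, -0.991, -0.0], [0.0, 0.0, -1.0]]
wrist_force: [-1.8, 0.9, 6.6]
grip_width: 0.53
finger_force: 36.7
```

Request:
{"fn": "apply_moves", "kwargs": {"targets": "20 0 0 -0.2 0;56 0 0 -0.2 0;60 0 0 -0.2 0;70 0 0 -0.2 0;75 0 0 -0.2 0;75 0 0 -4 0;75 0 0 -18 0;75 0 0 -50 0;75 0 0 -95 0;75 0 0 -125 0;75 0 0 -135 0;75 0 0 -135 0"}}

```text
clock: 16.25
ee_pos: [0.5169, -0.2067, 0.1614]
ee_rot: [[0.991, -0.134, 0.003], [-0.134, -0.991, -0.001], [0.003, 0.001, -1.0]]
wrist_force: [-0.3, -0.0, 0.5]
grip_width: 0.751
finger_force: 0.0
```

```bash
python3 - <<'E'
from h import *
o=bot.get_obs();print(o['ee_pos'],o['wrist_force'],shift((476,-8.5,160),1.6))
E
```

```text
[ 0.51690411 -0.20674144  0.16140444] [-0.29590928 -0.02339856  0.46385055] (array([ -67.2, -191. ,    1. ]), np.float64(-9.3))
```

Request:
{"fn": "apply_moves", "kwargs": {"targets": "80 -4 -12 0 -1;80 -14 -40 0 -3;80 -28 -80 0 -5;80 -42 -120 0 -7;80 -56 -160 0 -9;80 -65 -184 0 -9.3;80 -67 -191 1 -9.3;80 -67 -191 1 -9.3;80 -67 -191 1 -9.3;80 -67 -191 1 -9.3"}}

```text
clock: 17.25
ee_pos: [0.4757, -0.009, 0.1586]
ee_rot: [[1.0, 0.027, -0.0], [0.027, -1.0, -0.0], [-0.0, 0.0, -1.0]]
wrist_force: [-0.5, -0.1, 0.2]
grip_width: 0.802
finger_force: 0.0
```

```bash
python3 - <<'E'
from h import *
P=cloud('top',snap('top','top8')[1]).reshape(-1,3)
q=P[(P[:,2]>.0235)&(P[:,2]<.05)&(abs(P[:,0]-.5165)<.1)&(abs(P[:,1]+.206)<.05)]
u=(q[:,0]-.5165);t=q[abs(u)<.05];print(len(t),np.percentile(t[:,2],[50,95]),fit(t[t[:,2]>.03],(110,46),(516,-206),-7.7))
# profile along rack axis near its centre line
a=np.radians(-7.7);d=P[:,:2]-[.5165,-.206];U=d@[np.cos(a),np.sin(a)]*1000;V=d@[-np.sin(a),np.cos(a)]*1000
for x in range(-90,91,10):
    k=(abs(U-x)<4)&(abs(V)<12);print(x,np.round(np.median(P[k,2])*1000),end='; ')
print()
P=cloud('side',snap('side','side8')[1]).reshape(-1,3)
t=P[(P[:,2]>.09)&(P[:,2]<.12)&(abs(P[:,0]-.476)<.01)&(abs(P[:,1]+.009)<.02)]
print('middle crown',len(t),np.percentile(t[:,2],[50,90]))
cv2.imwrite('pics/c8.png',cv2.resize(cv2.imread('pics/side8.png')[150:300,260:400],None,fx=3.5,fy=3.5))
o=bot.get_obs();print(o['ee_pos'],shift((476,-8.5,79),1.6))
E
```

```text
682 [0.04001615 0.04522564] (array([ 516.1, -206.2,   -8.2]), 94)
-90 23.0; -80 24.0; -70 24.0; -60 34.0; -50 35.0; -40 38.0; -30 41.0; -20 42.0; -10 43.0; 0 43.0; 10 42.0; 20 42.0; 30 41.0; 40 39.0; 50 36.0; 60 33.0; 70 30.0; 80 24.0; 90 29.0; 
middle crown 62 [0.10405245 0.1066511 ]
[ 0.47566499 -0.00897614  0.15880166] (array([ 0.4, -0.5, 79.8]), np.float64(-0.1))
```

View pics/c8.png

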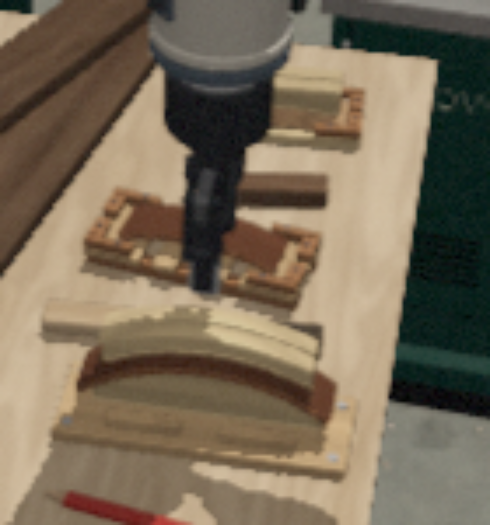

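The short blank lies in the short rack with a symmetric profile and its crown at 43 mm. Next I'll grip the middle form.

Request:
{"fn": "apply_moves", "kwargs": {"targets": "80 0.4 -0.5 20 0;80 0.4 -0.5 45 0;80 0.4 -0.5 65 0;80 0.4 -0.5 75 0;80 0.4 -0.5 79 0;80 0.4 -0.5 79.5 0;60 0.4 -0.5 79.5 0;40 0.4 -0.5 79.5 0;15 0.4 -0.5 79.5 0;15 0.4 -0.5 79.5 0;15 0.4 -0.5 79.5 0;15 0.4 -0.5 79.5 0;15 0.4 -0.5 79.5 0", "grip_force": 55}}

```text
clock: 18.65
ee_pos: [0.4764, -0.0077, 0.0804]
ee_rot: [[1.0, 0.028, 0.002], [0.028, -1.0, -0.0], [0.002, 0.0, -1.0]]
wrist_force: [-1.9, -1.1, 9.0]
grip_width: 0.457
finger_force: 54.7
```

Request:
{"fn": "apply_moves", "kwargs": {"targets": "15 0 0 -2 0;15 0 0 -6 0;15 0 0 -15 0;15 0 0 -35 0;15 0 0 -60 0;15 0 0 -80 0;15 0 0 -80 0;15 0 0 -80 0"}}

```text
clock: 19.45
ee_pos: [0.476, -0.0077, 0.1598]
ee_rot: [[1.0, 0.028, 0.001], [0.028, -1.0, -0.0], [0.001, 0.0, -1.0]]
wrist_force: [-0.3, -0.2, -2.4]
grip_width: 0.454
finger_force: 55.9
```

```bash
python3 - <<'E'
from h import *
p,d=snap('side','side9')
cv2.imwrite('pics/c9.png',cv2.resize(cv2.imread('pics/side9.png')[150:300,260:400],None,fx=3.5,fy=3.5))
o=bot.get_obs();print(o['ee_pos'],o['wrist_force'],shift((488.5,196.5,80),-4.4))
E
```

```text
[ 0.47552606 -0.00761651  0.15912999] [-0.40444976 -0.34260033 -3.72999634] (array([  18.6, -203.7,   79.1]), np.float64(6.0))
```

View pics/c9.png

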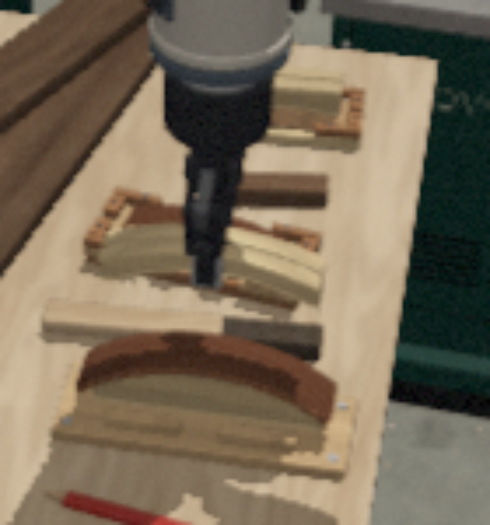

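The middle form is held level and the long blank remains seated. Now the long tray.

Request:
{"fn": "apply_moves", "kwargs": {"targets": "15 1 -8 0 1;15 3 -30 0 2;15 6 -65 0 4;15 10 -105 0 6;15 14 -145 10 6;15 17 -175 25 6;15 18.6 -195 45 6;15 18.6 -203.7 65 6;15 18.6 -203.7 76 6;15 18.6 -203.7 79 6;15 18.6 -203.7 79 6;15 18.6 -203.7 79 6"}}

```text
clock: 20.7
ee_pos: [0.4893, 0.1959, 0.081]
ee_rot: [[0.997, -0.078, 0.001], [-0.078, -0.997, 0.0], [0.001, -0.0, -1.0]]
wrist_force: [0.4, -0.5, -2.3]
grip_width: 0.461
finger_force: 55.8
```

```bash
python3 - <<'E'
from h import *
p,d=snap('side','side10')
cv2.imwrite('pics/c10.png',cv2.resize(cv2.imread('pics/side10.png')[200:370,220:380],None,fx=3.3,fy=3.3))
o=bot.get_obs();print(o['ee_pos'],o['wrist_force'],shift((488.5,196.5,40),-4.4))
E
```

```text
[0.48936452 0.19603754 0.08119588] [ 0.37622362 -0.36280384 -2.15863008] (array([-0.9, -0.4, 41.2]), np.float64(-0.1))
```

View pics/c10.png

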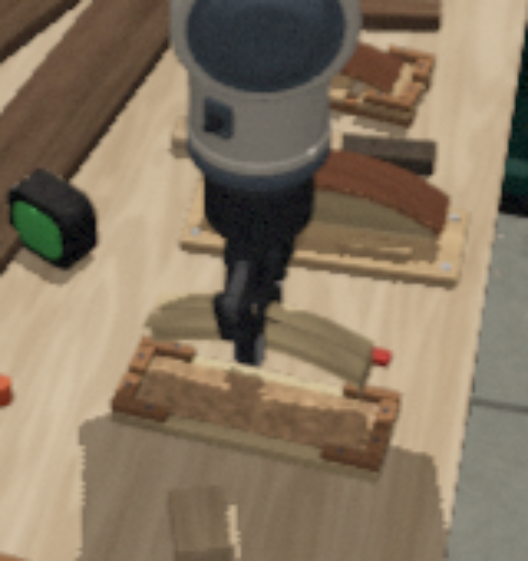

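The form (148–372) is parallel to the tray (115–400) and centred. Lowering it.

Request:
{"fn": "apply_moves", "kwargs": {"targets": "15 -0.6 -0.4 12 0;15 -0.6 -0.4 25 0;15 -0.6 -0.4 34 0;15 -0.6 -0.4 39 0;15 -0.6 -0.4 40.5 0;15 -0.6 -0.4 41.5 0;15 -0.6 -0.4 41.5 0;15 -0.6 -0.4 41.5 0"}}

```text
clock: 21.55
ee_pos: [0.4885, 0.197, 0.0393]
ee_rot: [[0.997, -0.077, 0.001], [-0.077, -0.997, 0.0], [0.001, -0.0, -1.0]]
wrist_force: [-0.7, 0.1, -2.1]
grip_width: 0.458
finger_force: 55.9
```

Request:
{"fn": "apply_moves", "kwargs": {"targets": "15 0 0 0.4 0;15 0 0 0.8 0;15 0 0 1.2 0;15 0 0 1.2 0"}}

```text
clock: 21.95
ee_pos: [0.4884, 0.197, 0.0381]
ee_rot: [[0.997, -0.077, 0.0], [-0.077, -0.997, 0.0], [0.0, -0.0, -1.0]]
wrist_force: [-1.5, 0.5, 4.4]
grip_width: 0.458
finger_force: 57.0
```

Request:
{"fn": "apply_moves", "kwargs": {"targets": "50 0 0 0 0;60 0 0 0 0;70 0 0 0 0;75 0 0 0 0;75 0 0 -4 0;75 0 0 -18 0;75 0 0 -50 0;75 0 0 -90 0;75 0 0 -112 0;75 0 0 -120 0;75 0 0 -120 0"}}

```text
clock: 23.05
ee_pos: [0.4887, 0.197, 0.1586]
ee_rot: [[0.997, -0.077, 0.002], [-0.077, -0.997, 0.001], [0.002, -0.001, -1.0]]
wrist_force: [-0.1, -0.1, -1.2]
grip_width: 0.749
finger_force: 0.0
```

```bash
python3 - <<'E'
from h import *
o=bot.get_obs();print(o['ee_pos'],o['wrist_force'],shift((476,-8,130),1.6))
E
```

```text
[0.48870722 0.19704587 0.15861265] [-0.14586942 -0.05517421 -1.20377512] (array([  3.1, 205.4,  28.5]), np.float64(-6.0))
```

Request:
{"fn": "apply_moves", "kwargs": {"targets": "80 0 10 0 -1;80 1 40 0 -3;80 1 80 0 -5;80 2 125 0 -6;80 3 165 5 -6;80 3 195 15 -6;80 3 205.4 25 -6;80 3 205.4 28 -6;80 3 205.4 28 -6;80 3 205.4 28 -6"}}

```text
clock: 24.05
ee_pos: [0.4754, -0.0071, 0.1296]
ee_rot: [[1.0, 0.029, -0.001], [0.029, -1.0, 0.0], [-0.001, -0.0, -1.0]]
wrist_force: [-0.3, 0.4, -0.7]
grip_width: 0.804
finger_force: 0.0
```

```bash
python3 - <<'E'
from h import *
P=cloud('top',snap('top','top11')[1]).reshape(-1,3)
a=np.radians(-4.4);d=P[:,:2]-[.4885,.1965];U=d@[np.cos(a),np.sin(a)]*1000;V=d@[-np.sin(a),np.cos(a)]*1000
for x in range(-100,101,10):
    k=(abs(U-x)<4)&(abs(V)<12);print(x,np.round(np.median(P[k,2])*1000),end='; ')
q=P[(P[:,2]>.035)&(P[:,2]<.08)&(abs(U)<100)&(abs(V)<40)]
print(fit(q,(164,40),(488,196),-4.4))
P=cloud('side',snap('side','side11')[1]).reshape(-1,3)
t=P[(P[:,2]>.06)&(P[:,2]<.09)&(abs(P[:,0]-.476)<.01)&(abs(P[:,1]+.009)<.02)]
print('long crown',len(t),np.percentile(t[:,2],[50,90]))
cv2.imwrite('pics/c11.png',cv2.resize(cv2.imread('pics/side11.png')[200:370,220:380],None,fx=3.3,fy=3.3))
o=bot.get_obs();print(o['ee_pos'],shift((476,-8.2,55),1.6))
E
```

```text
-100 nan; -90 nan; -80 nan; -70 nan; -60 nan; -50 nan; -40 nan; -30 60.0; -20 61.0; -10 62.0; 0 63.0; 10 62.0; 20 61.0; 30 59.0; 40 59.0; 50 56.0; 60 53.0; 70 49.0; 80 45.0; 90 16.0; 100 21.0; (array([513.8, 194.7,  -4.5]), 96)
long crown 79 [0.07370128 0.07569031]
[ 0.47568257 -0.00718057  0.12995489] (array([ 0.3,  1. , 75. ]), np.float64(0.1))
  return _methods._mean(a, axis=axis, dtype=dtype,
  ret = ret.dtype.type(ret / rcount)
```

The middle form sits with its crown at 62–63 mm and its far end at +82 mm, which is correct. Gripping the long blank.

Request:
{"fn": "apply_moves", "kwargs": {"targets": "80 0.3 1 20 0;80 0.3 1 45 0;80 0.3 1 62 0;80 0.3 1 71 0;80 0.3 1 75 0;80 0.3 1 75 0;65 0.3 1 75 0;50 0.3 1 75 0;20 0.3 1 75 0;20 0.3 1 75 0;20 0.3 1 75 0;20 0.3 1 75 0", "grip_force": 35}}

```text
clock: 25.35
ee_pos: [0.4763, -0.0091, 0.0556]
ee_rot: [[1.0, 0.027, 0.001], [0.027, -1.0, -0.0], [0.001, 0.0, -1.0]]
wrist_force: [-0.7, 1.8, 7.0]
grip_width: 0.532
finger_force: 34.8
```

Request:
{"fn": "apply_moves", "kwargs": {"targets": "20 0 0 -2 0;20 0 0 -6 0;20 0 0 -15 0;20 0 0 -35 0;20 0 0 -60 0;20 0 0 -90 0;20 0 0 -115 0;20 0 0 -120 0;20 0 0 -120 0;20 0 0 -120 0"}}

```text
clock: 26.35
ee_pos: [0.4753, -0.009, 0.1742]
ee_rot: [[1.0, 0.028, -0.001], [0.028, -1.0, 0.0], [-0.001, -0.0, -1.0]]
wrist_force: [0.2, 0.6, -0.9]
grip_width: 0.53
finger_force: 36.1
```

```bash
python3 - <<'E'
from h import *
p,d=snap('side','side12')
cv2.imwrite('pics/c12.png',cv2.resize(cv2.imread('pics/side12.png')[150:300,250:400],None,fx=3.5,fy=3.5))
P=cloud('top',snap('top','top12')[1]).reshape(-1,3)
o=bot.get_obs();print(o['ee_pos'],o['wrist_force'],shift((513.5,431,175),-6.4))
E
```

```text
[ 0.47518243 -0.00905062  0.17380226] [-0.52270616  0.79703709 -1.10349731] (array([  50.4, -438.8,   -1.2]), np.float64(8.0))
```

View pics/c12.png

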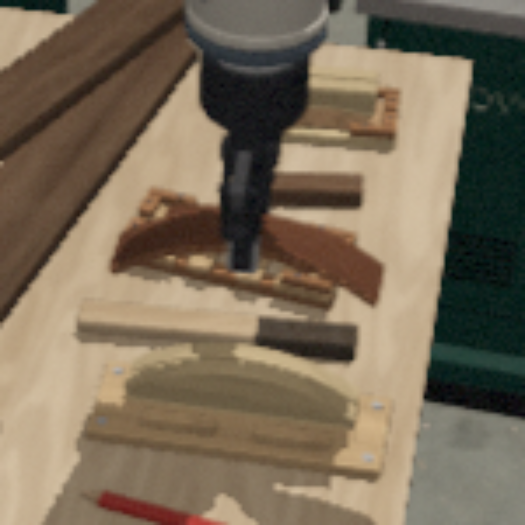

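The long blank is held level and the lower form stays in place. Carrying it to the long rack.

Request:
{"fn": "apply_moves", "kwargs": {"targets": "20 1 -10 0 1;20 4 -35 0 2;20 9 -75 0 3;20 14 -120 0 4;20 19 -165 0 5;20 24 -210 0 6;20 29 -255 0 7;20 34 -300 5 8;20 39 -345 15 8;20 44 -385 30 8;20 48 -415 50 8;20 50.4 -433 70 8;20 50.4 -438.8 88 8;20 50.4 -438.8 97 8;20 50.4 -438.8 99 8;20 50.4 -438.8 99 8;20 50.4 -438.8 99 8"}}

```text
clock: 28.15
ee_pos: [0.5147, 0.4304, 0.0768]
ee_rot: [[0.994, -0.113, 0.001], [-0.113, -0.994, 0.001], [0.001, -0.001, -1.0]]
wrist_force: [0.1, 0.6, -0.6]
grip_width: 0.529
finger_force: 36.1
```

```bash
python3 - <<'E'
from h import *
P=cloud('side',snap('side','side13')[1]).reshape(-1,3)
a=np.radians(-6.4);d=P[:,:2]-[.5135,.431];U=d@[np.cos(a),np.sin(a)]*1000;V=d@[-np.sin(a),np.cos(a)]*1000
k=(P[:,2]>.048)&(P[:,2]<.1)&(abs(U)<120)&(abs(V)<35)&(abs(U)>25)
print('blank',U[k].min(),U[k].max(),np.percentile(V[k],[2,98]))
o=bot.get_obs();print(o['ee_pos'],o['wrist_force'],shift((513.5,431,46),-6.4))
E
```

```text
blank -98.6459722650682 101.2111502938189 [-21.3000457   23.56423388]
[0.51467614 0.43059732 0.07687924] [-0.01589558 -0.22918764 -0.69156708] (array([-1.2, -0.2, 30.9]), np.float64(-0.1))
```

The blank spans −99 to +101 mm along the rack axis and ±23 mm across, so it is centred. Lowering it.

Request:
{"fn": "apply_moves", "kwargs": {"targets": "20 -1 -0.2 8 0;20 -1 -0.2 18 0;20 -1 -0.2 25 0;20 -1 -0.2 29 0;20 -1 -0.2 30.5 0;20 -1 -0.2 31 0;20 -1 -0.2 31 0;20 -1 -0.2 31 0"}}

```text
clock: 29.0
ee_pos: [0.5133, 0.4314, 0.0451]
ee_rot: [[0.994, -0.112, 0.0], [-0.112, -0.994, 0.0], [0.0, -0.0, -1.0]]
wrist_force: [-0.2, 0.1, -1.6]
grip_width: 0.528
finger_force: 36.1
```

Request:
{"fn": "apply_moves", "kwargs": {"targets": "20 0 0 0.4 0;20 0 0 0.8 0;20 0 0 1.2 0;20 0 0 1.2 0"}}

```text
clock: 29.4
ee_pos: [0.5132, 0.4313, 0.0438]
ee_rot: [[0.994, -0.112, 0.0], [-0.112, -0.994, 0.0], [0.0, -0.0, -1.0]]
wrist_force: [-2.2, -0.7, 4.2]
grip_width: 0.526
finger_force: 36.5
```

Contact is gentle at the expected height of 44 mm, so I'll release and retreat.

Request:
{"fn": "apply_moves", "kwargs": {"targets": "56 0 0 0 0;60 0 0 0 0;70 0 0 0 0;75 0 0 0 0;75 0 0 -4 0;75 0 0 -18 0;75 0 0 -50 0;75 0 0 -95 0;75 0 0 -140 0;75 0 0 -180 0;75 0 0 -200 0;75 0 0 -200 0"}}

```text
clock: 30.6
ee_pos: [0.5143, 0.4321, 0.2486]
ee_rot: [[0.994, -0.112, 0.006], [-0.112, -0.994, 0.004], [0.005, -0.005, -1.0]]
wrist_force: [0.1, 0.5, -0.1]
grip_width: 0.749
finger_force: 0.0
```

Request:
{"fn": "apply_moves", "kwargs": {"targets": "75 -10 20 0 0;75 -30 60 0 0;75 -50 100 0 0;75 -60 150 0 0;75 -60 190 0 0;75 -60 215 0 0;75 -60 220 0 0;75 -60 220 0 0;75 -60 220 0 0"}}

```text
clock: 31.5
ee_pos: [0.4291, 0.22, 0.2437]
ee_rot: [[0.994, -0.112, 0.0], [-0.112, -0.994, 0.0], [0.0, -0.0, -1.0]]
wrist_force: [-0.4, -0.4, 0.7]
grip_width: 0.754
finger_force: 0.0
```

```bash
python3 - <<'E'
from h import *
P=cloud('side',snap('side','side14')[1]).reshape(-1,3);Q=cloud('top',snap('top','top14')[1]).reshape(-1,3)
for nm,c,yaw in(('long_rack',(.5135,.431),-6.4),('long_tray',(.4885,.1965),-4.4),('short_rack',(.5165,-.206),-7.7),('short_tray',(.48,-.4325),5)):
  for n,X in(('top',Q),('side',P)):
    a=np.radians(yaw);d=X[:,:2]-c;U=d@[np.cos(a),np.sin(a)]*1000;V=d@[-np.sin(a),np.cos(a)]*1000
    print(nm,n,[int(round(np.median(X[k,2])*1000)) if (k:=(abs(U-x)<4)&(abs(V)<12)&(X[:,2]<.09)).sum() else -1 for x in range(-110,111,10)])
cv2.imwrite('pics/c14.png',cv2.resize(cv2.imread('pics/side14.png')[160:440,190:410],None,fx=2.1,fy=2.1,interpolation=cv2.INTER_CUBIC))
print(bot.get_obs()['clock'])
E
```

```text
long_rack top [25, 24, 35, 42, 47, 52, -1, -1, -1, -1, -1, -1, -1, -1, -1, -1, -1, -1, -1, -1, -1, -1, -1]
long_rack side [-173, 18, 33, 41, 46, 50, 53, 56, 55, 60, 61, 60, 20, 59, 59, 1, 51, 50, 44, 40, 34, 26, 24]
long_tray top [-423, -3, 15, 41, 48, 52, 56, 58, 60, 62, 63, 62, 62, 61, 60, 58, 56, 53, 49, 45, 19, 21, -1]
long_tray side [-1, 16, 19, 33, 45, 27, 27, 34, 30, 33, 31, 36, 29, 32, 32, 29, 25, 27, 25, 19, 14, 20, -2]
short_rack top [0, 0, 23, 24, 25, 35, 35, 38, 41, 42, 41, 43, 42, 42, 40, 39, 37, 34, 31, 23, 26, 1, -1]
short_rack side [-1, -1, 23, 22, 21, -1, -1, -1, -1, -1, -1, -1, -1, -1, -1, 35, 33, 32, 29, 21, 28, -1, -2]
short_tray top [-1, -2, -2, -1, 9, 21, 30, 52, 50, 52, 52, 51, 52, 51, 52, 51, 50, 21, 20, 0, 0, 0, -1]
short_tray side [0, -1, 0, 0, 17, 18, 18, 34, 25, -1, -1, -1, -1, -1, -1, -1, -1, -1, -1, -1, -1, -1, -1]
31.6
```

View pics/c14.png

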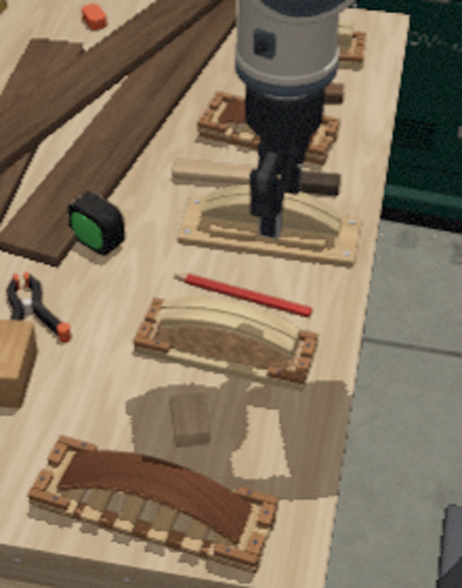

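Every piece sits inside its stops: the long blank in its rack (150,500), the middle form in its tray (230,335), and the others confirmed by depth. The robot touches nothing.

```bash
python3 -c "
from bench import bot
print(bot.finish_job())"
```

```text
the job is handed in; nothing more can be done
None
```

I took the stack apart from the top down, set all four pieces level inside the stops of their trays and racks, left the lower form in place, and handed the job in at about 32 s of the 136 s allowed.

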